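# Hold a shaft collar on the set-screw flat

## Task

Pinch the drive unit's upright shaft by its bare top end with a finger lying on the milled flat, and turn the shaft until that flat faces the screwdriver in its guide. Then take the loose collar around the shaft, raise it until its set screw is level with the middle of the flat, with the screw and the flat both facing the driver, and finish holding it there, level and still, so that the screw could be tightened; leave the other things on the bench alone.

Things in the scene. Friction and masses are not known exactly. Their poses are not given: they have to be found in the camera images.
- drive: Drive unit fixed to the bench: plywood box 220 x 150 mm, 85 mm high. Origin on the upright shaft's axis at bench level; +x points from the shaft to the driver, z up. The box reaches 85 mm behind the axis and 135 mm ahead. A round bearing boss, 30 mm across, stands on it up to 100 mm above the bench, on a 64 mm square flange 3 mm thick.
- shaft_top (a point): Centre of the steel shaft's upper end, on the axis, 150 mm above the bench. The shaft is 20 mm across; its top 30 mm is milled to a D with one flat 6 mm from the axis: 16 mm thick across the flat, else up to 20 mm. It turns endlessly either way about the vertical against 0.12 N m of drag and stays where left.
- shaft_flat (a point): Centre of the flat's face: 6 mm from the shaft's axis, 135 mm above the bench (the flat runs from 120 to 150 mm). Its x points out of the flat (the way the flat faces), z up; it turns with the shaft.
- driver_tip (a point): Tip of the screwdriver lying level in wooden guide blocks on the drive unit, 70 mm from the shaft's axis along the unit's +x, 135 mm above the bench. It is 6 mm thick; its black handle, 25 mm thick, ends 202 mm from the axis. Driver and guides are fixed and lower than 150 mm.
- collar_center (a point): Centre (half-way up) of the loose aluminium collar: ring 40 mm outside, bore 23.5 mm, 18 mm high, 60 to 130 g. Its x points to the set screw, whose 8 mm thick dark head sticks out to 28.5 mm from the axis at half height. At first it lies around the shaft on the boss, centre 109 mm above the bench, screw up to 35 degrees off the driver; it turns and slides freely.
- pot: Bystander: empty round terracotta pot without handles, 90 mm across, 80 mm high. Origin at the centre of its underside.
- plaster_slab: Bystander: plaster slab 120 x 60 x 25 mm. Origin at the centre of its underside.
- brush: Bystander: paint brush lying along its x, about 200 mm long.
There are look-alikes about, which are no part of the job. Of the things shaped like the part that bears collar_center, the aluminium one is meant.

How it is judged (in metres and radians):
On the way, in this order (a step that is already met when the one before it is completed fails the run):
1. a finger lies on the shaft's flat, pressing it with more than 2 N (contact force between shaft_c0 and the fingers above 2 N), for 0.2 s.
2. the shaft's flat faces the driver within 12 degrees while the fingers press the shaft with more than 2 N (y of shaft_flat in the frame of drive between -0.0013 and 0.0013 m and x of shaft_flat in the frame of drive above 0 m and contact force between shaft and the fingers above 2 N), for 0.2 s.
At the end, for the whole second after the job is handed in: The fingers grip the collar (over 2 N) round the shaft, its centre 130 to 140 mm above the bench (flat's middle 135) and within 4 mm of the shaft's axis, level within 7 degrees, still; the screw is within 12 degrees of the flat, and the flat faces the driver within 12 degrees (height (world z) of collar_center between 0.13 and 0.14 m and angle between collar_center's own z axis and vertical below 0.12 rad and horizontal distance between collar_center and drive below 0.004 m and angle between the x axis of collar_center and the x axis of shaft_flat, either way round below 0.21 rad and x of shaft_flat in the frame of collar_center above 0.002 m and y of shaft_flat in the frame of drive between -0.0013 and 0.0013 m and x of shaft_flat in the frame of drive above 0 m and contact force between collar and the fingers above 2 N and linear speed of collar below 0.01 m/s and angular speed of collar below 0.1 rad/s); the arm keeps its last pose, push and grip.
It fails at once if the pot is moved more than 20 mm (distance of pot from where it was at the start of the episode above 0.02 m).
It fails at once if the plaster slab is moved more than 20 mm (distance of plaster_slab from where it was at the start of the episode above 0.02 m).
It fails at once if the brush is moved more than 20 mm (distance of brush from where it was at the start of the episode above 0.02 m).
It also fails if it takes over 64 s, if anything falls off the work surface, if the arm or the gripper's body presses on something with over 40 N, if the wrist force passes 120 N, or if a joint passes its speed limit or range.

## Robot

A 6-joint arm with a two-finger parallel gripper is mounted at the origin on the work surface. World frame = base frame: x ahead of the robot, y to its left, z up, the work surface at z = 0. Lengths are in m, angles in degrees, forces in N, time in s.
With the tool pointing down it reaches from about 0.25 to 0.85 m from the base axis. Payload 12.5 kg.
Tool frame: the origin (TCP) lies at the very end of the fingers, on their centre line; the grasp point (between the pads) lies 19 mm behind it (ctrl.tcp_to_grasp is the distance from the TCP to the grasp point, in m); z points along the fingers, y is the direction in which the jaws open and shut (so a half turn about z gives the same grasp; the last joint's range is limited). The gripper opens to 93 mm and grips with 3 to 60 N. Pads are 15 mm wide; open, the fingers measure 128 mm over their backs; the gripper's body (75 mm by 188 mm) begins 65 mm behind the grasp point.
Start: joints at [-72.399, 20.094, 94.641, -0, 65.266, -4.847], TCP at [0.21, -0.508, 0.219] pointing down, gripper open.
Joint ranges: [-157.81, 157.81], [-45, 120.19], [0.68, 151.7], [-89.99, 269.99], [4.06, 180], [-164.3, 164.3]. Speed limits (degrees/s): [127.2, 127.2, 159.86, 180, 180, 180].

## Interface

Orientations are given as a 3x3 rotation matrix whose columns are the frame's x, y, z axes.
In Python, from workcell import ctrl gives the robot as it stands.
- The arm moves only by the tool jog_arm, never from a script. Its argument "targets" is a list of rows, each a list of 3 entries, a list of its own where there are three numbers: the finger opening in m, from 0 to 0.093, then the shift along the tool's x, y, z in m, then the turn, a rotation vector about the tool's x, y, z in rad. In form: [[hand, [dx, dy, dz], [wx, wy, wz]], ...]. A call has exactly 5 rows; each row shifts and turns the pose as measured when the row begins, along the tool's axes as they then stand; what a row does not reach is not made up. A row lasts 1/12 s, in which the tool goes at most 41.7 mm and 7.16 degrees, less where a joint would pass 70% of its speed; a pose out of reach is approached as far as the arm can. A call is refused whole if a number of a shift passes 0.0417 or a number of a turn 0.125, either way. A call with a gripper value outside its range is refused whole. The fingers move at their own pace and stop on an object; the grip force is fixed at half the most. Time passes only in rows, so rows that do not move let the fingers close, or fill a call up. It gives the time, the measured TCP pose, the force and the opening at its end, in the units of the state.
- ctrl.sense(): the state, without advancing time (a new reading comes with each control period).
- ctrl.capture(name): name is "scene" or "top"; returns the picture (420x560x3 uint8, red, green, blue); there is no depth.
- ctrl.camera_model(name): a dict with "K" (3x3 intrinsics, pixels), "extrinsics" (4x4, takes a point from camera to world coordinates). Camera axes: x right, y down, z forward; pixel columns grow to the right and rows downward; lengths in m; the calibration is good to about 2 mm. A picture is of the moment at which its call begins. camera_model takes no time and is no camera call.
- ctrl.sign_off(): hands the job in, once; it reports no verdict.
Trained networks look in the newest picture that a camera, given by its name, has taken for a name from the list of things; names that differ only in an ending like _2 or _b are one class to them, and where a whole thing is asked for, a point or a joint stands for the part that bears it (a point fixed in the world has none). Each returns a list of dicts, best first, with "conf" (0 to 1); they miss things now and then, are a little off and sometimes report something else, mostly with a low value. They report only what shows in the picture. A call takes as long as a camera call. They do not tell look-alikes from the thing itself.
- ctrl.recognise(camera, query): "rect" ([left, top, right, bottom] in pixels, round what is visible of it).
- ctrl.silhouettes(camera, query): "mask" (420x560 bool, what is visible of it) and "rect" ([left, top, right, bottom] in pixels, round what is visible of it).
The state is a dict: "t": time; "q": joint angles; "dq": joint speeds; "effort": joint torques, N m; "ee_pos": TCP position; "tcp_rot": TCP orientation; "wrist_force": force on the tool from outside, world axes, zero at the start; "torque": the same for the moment, N m; "grip_width": opening from 0.0 (shut) to 1.0 (fully open).
Only numpy, scipy, OpenCV 4.12 (cv2) and the standard library are available. Lean on these libraries where they do the work, as an engineer would, in place of code of your own. Each camera call takes 0.05 s, during which the arm holds its last target.

## Working session

There is one attempt and no reset: what is moved stays moved. The work goes in short steps, Python scripts to look and compute and a tool call to move; the robot and the scene stay as the last step left them, time stands still between calls to the robot, and variables do not carry over. Pictures are saved under pics/ and viewed, and the job is handed in when it is done.

Besides the shell and the picture viewer there is one more tool, called after "Request:" as name(argument=value, ...) on one line, values as JSON. jog_arm: Moves the arm, as the interface text tells. Its arguments: {"type":"object","properties":{"targets":{"type":"array"}},"required":["targets"]}

```bash
ls; mkdir -p pics; python3 - <<'E'
from workcell import ctrl
import cv2
s=ctrl.sense(); print(s)
for n in("scene","top"):
    im=ctrl.capture(n); cv2.imwrite(f"pics/{n}0.png",im[:,:,::-1]); m=ctrl.camera_model(n); print(n,m)
    for q in("drive","shaft_top","driver_tip","collar_center","shaft_flat","pot","plaster_slab","brush"):
        try: print(q,[(round(d['conf'],2),d['rect']) for d in ctrl.recognise(n,q)])
        except Exception as e: print(q,e)
E
```

```text
pics
{'t': 0.0, 'q': array([-7.23976828e+01,  2.01235380e+01,  9.46758210e+01, -1.87954897e-04,
        6.52647116e+01, -4.84663679e+00]), 'dq': array([ 0.0504702 , -0.04941715, -0.00702686, -0.00407985,  0.00144882,
        0.0575598 ]), 'effort': array([-2.50369805e-03, -4.97340095e+01, -2.85260171e+01,  6.98177051e-02,
        2.57242407e-02, -6.95484596e-05]), 'ee_pos': array([ 0.20995073, -0.50799287,  0.21811656]), 'tcp_rot': array([[ 9.24219597e-01,  3.81861257e-01, -3.41006344e-04],
       [ 3.81861399e-01, -9.24218988e-01,  1.06498496e-03],
       [ 9.15119571e-05, -1.11449713e-03, -9.99999375e-01]]), 'wrist_force': array([-0.86740536, -0.00502733,  0.08190743]), 'torque': array([ 0.02946595, -0.05179039, -0.00510217]), 'grip_width': 0.996082284296554}
scene {'K': array([[460.47391959,   0.        , 279.76986446],
       [  0.        , 460.47391959, 210.94238519],
       [  0.        ,   0.        ,   1.        ]]), 'extrinsics': array([[ 0.46783151,  0.51063174, -0.72137986,  1.33705993],
       [ 0.88356597, -0.28969395,  0.36795188, -0.41511201],
       [-0.02109147, -0.8
[... 714 characters left out ...]
0.05452455, -0.97850523,  0.19888336,  0.32802416],
       [-0.998496  , -0.05228849,  0.01648194,  0.00686682],
       [-0.00572836, -0.19948291, -0.97988456,  1.10588419],
       [ 0.        ,  0.        ,  0.        ,  1.        ]])}
drive [(0.74, [244.5, 111.3, 342.1, 229.9])]
shaft_top [(0.51, [279.9, 170.5, 292.0, 182.3])]
driver_tip [(0.64, [241.9, 112.8, 341.2, 232.2])]
collar_center [(0.75, [279.1, 171.1, 288.3, 182.2]), (0.65, [326.6, 249.8, 342.4, 267.0]), (0.57, [280.3, 166.5, 291.9, 191.5]), (0.48, [271.5, 250.9, 287.1, 272.9])]
shaft_flat [(0.56, [280.6, 171.5, 289.5, 182.9])]
pot []
plaster_slab [(0.6, [404.1, 240.6, 443.4, 291.2])]
brush [(0.69, [408.7, 149.1, 433.1, 225.5])]
```

```bash
python3 - <<'E'
import cv2
a=cv2.imread("pics/scene0.png");b=cv2.imread("pics/top0.png")
cv2.imwrite("pics/s1.png",cv2.resize(a[190:320,230:350],None,fx=5,fy=5,interpolation=cv2.INTER_CUBIC)[:600])
cv2.imwrite("pics/t1.png",cv2.resize(b[100:240,235:350],None,fx=4.2,fy=4.2,interpolation=cv2.INTER_CUBIC))
cv2.imwrite("pics/t2.png",cv2.resize(b[155:200,260:320],None,fx=12,fy=12,interpolation=cv2.INTER_CUBIC))
E
```

```text
(no output)
```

View pics/scene0.png

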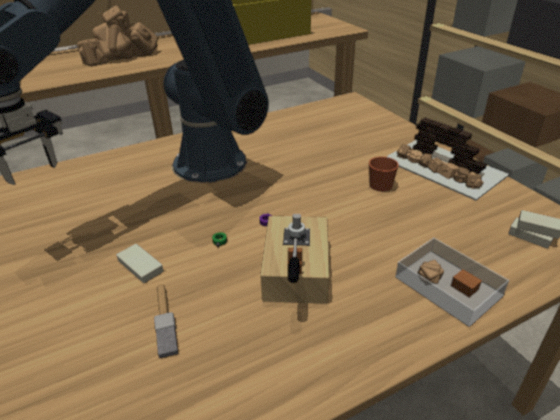

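View pics/top0.png

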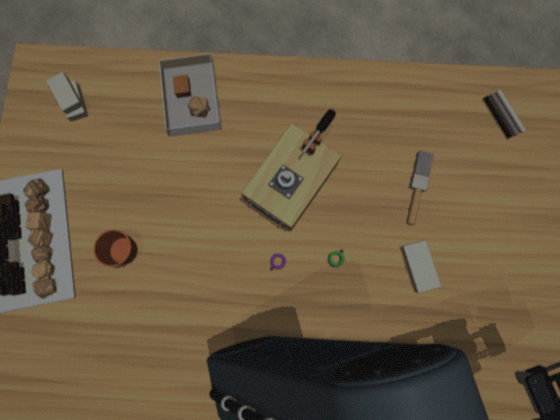

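```bash
ls -la pics
```

```text
total 1528
drwxr-xr-x 2 agent agent   4096 Dec  6 10:33 .
drwxr-xr-x 3 agent agent   4096 Dec  6 10:32 ..
-rw-r--r-- 1 agent agent 321204 Dec  6 10:33 s1.png
-rw-r--r-- 1 agent agent 386870 Dec  6 10:32 scene0.png
-rw-r--r-- 1 agent agent 254306 Dec  6 10:33 t1.png
-rw-r--r-- 1 agent agent 238415 Dec  6 10:33 t2.png
-rw-r--r-- 1 agent agent 343393 Dec  6 10:32 top0.png
```

View pics/s1.png

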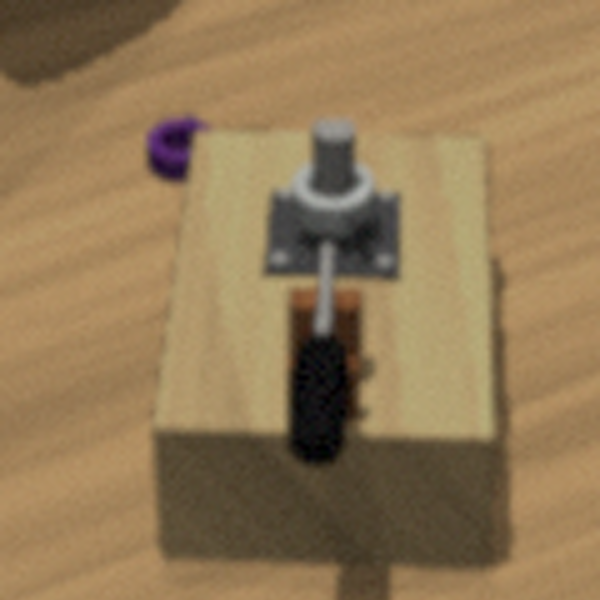

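View pics/t1.png

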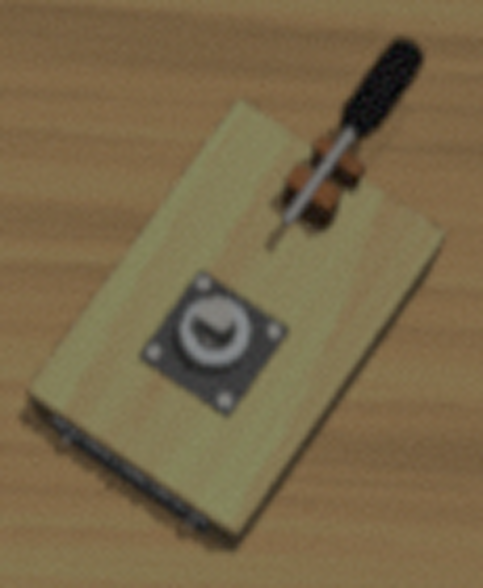

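View pics/t2.png

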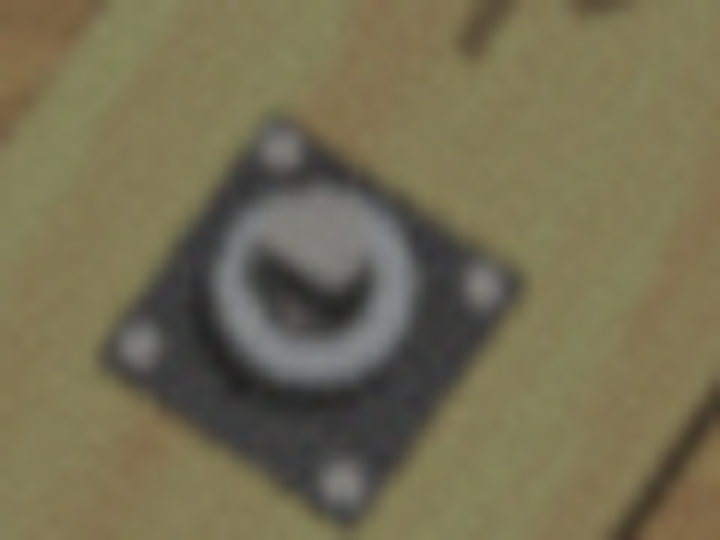

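The top view shows the shaft's light D end at about (288,177). Its flat edge is on the lower left, so it faces roughly away from the driver, whose handle is at (333,112). The aluminium collar is the bright ring at (286,179). The purple and green rings are look-alikes lying on the bench. Next I'll fit the drive pose.

```bash
cat > h.py <<'E'
import numpy as np, cv2
from workcell import ctrl
from scipy.optimize import least_squares
def proj(n,P):
    m=ctrl.camera_model(n); E=np.linalg.inv(m['extrinsics']); p=(E[:3,:3]@np.atleast_2d(P).T).T+E[:3,3]
    q=(m['K']@p.T).T; return q[:,:2]/q[:,2:]
def avg(n,k): return np.mean([ctrl.capture(n).astype(float) for _ in range(k)],0)
def crop(im,x0,y0,x1,y1,s,f): cv2.imwrite(f,cv2.resize(np.clip(im[y0:y1,x0:x1,::-1],0,255).astype('uint8'),None,fx=s,fy=s,interpolation=cv2.INTER_CUBIC))
def W(p,P):
    c,s=np.cos(p[2]),np.sin(p[2]); P=np.atleast_2d(np.array(P,float)); 
    return np.c_[p[0]+c*P[:,0]-s*P[:,1],p[1]+s*P[:,0]+c*P[:,1],P[:,2]]
E
python3 - <<'E'
from h import *
def o(pts,s,x,y): return (np.array(pts,float)+.5)/s-.5+[x,y]
top=avg("top",5); sc=avg("scene",4); np.savez("im0.npz",top=top,sc=sc)
T=o([(243,100),(443,235),(238,525),(32,390),(203,270),(287,328),(228,413),(141,354),(268,248)],4.2,235,100)
F=.032; mT=[(.135,.075,.085),(.135,-.075,.085),(-.085,-.075,.085),(-.085,.075,.085),(F,F,.088),(F,-F,.088),(-F,-F,.088),(-F,F,.088),(.07,0,.135)]
S=o([(193,130),(487,138),(495,437),(155,430)],5,230,190)
mS=[(-.085,-.075,.085),(-.085,.075,.085),(.135,.075,.085),(.135,-.075,.085)]
def r(p): return np.r_[(proj("top",W(p,mT))-T).ravel(),(proj("scene",W(p,mS))-S).ravel()]
for f in (lambda p:r(p),lambda p:r(p)[:18],lambda p:r(p)[18:]):
    R=least_squares(f,[.4,0,-.5],loss='soft_l1'); print(R.x,np.degrees(R.x[2]),np.round(f(R.x),1))
p=least_squares(r,[.4,0,-.5],loss='soft_l1').x; np.save("p.npy",p)
big=cv2.resize(np.clip(top[155:200,260:310,::-1],0,255).astype('uint8'),None,fx=12,fy=12,interpolation=cv2.INTER_CUBIC)
t=np.linspace(0,2*np.pi,60)
def draw(P,c):
    q=(proj("top",W(p,P))-[260,155]+.5)*12-.5
    cv2.polylines(big,[q.round().astype(int)],False,c,1)
draw(np.c_[.01*np.cos(t),.01*np.sin(t),0*t+.15],(0,0,255))
draw(np.c_[.02*np.cos(t),.02*np.sin(t),0*t+.118],(0,255,0))
draw(np.c_[.01175*np.cos(t),.01175*np.sin(t),0*t+.118],(255,255,0))
draw(np.array([(F,F,.088),(F,-F,.088),(-F,-F,.088),(-F,F,.088)]),(255,0,0))
cv2.imwrite("pics/t3.png",big)
q=(proj("scene",W(p,[0,0,.12]))[0]).astype(int); x,y=q-[30,25]
big=cv2.resize(np.clip(sc[y:y+50,x:x+60,::-1],0,255).astype('uint8'),None,fx=12,fy=12,interpolation=cv2.INTER_CUBIC)
def draw(P,c):
    q=(proj("scene",W(p,P))-[x,y]+.5)*12-.5
    cv2.polylines(big,[q.round().astype(int)],False,c,1)
draw(np.c_[.01*np.cos(t),.01*np.sin(t),0*t+.15],(0,0,255))
draw(np.c_[.02*np.cos(t),.02*np.sin(t),0*t+.118],(0,255,0))
cv2.imwrite("pics/s3.png",big)
E
```

```text
[ 0.5872977   0.00979762 -0.55123879] -31.583656183786594 [-1.2 -1.4  1.3 -1.  -0.1  2.5 -2.  -0.2 -0.9 -0.4  0.7  0.2 -0.   1.
 -1.   0.5  4.1 -6.2 -0.1 -0.1 -0.2 -0.5  0.   0.5 -1.  -0.2]
[ 0.58692887  0.00920901 -0.55706754] -31.917619158491828 [-0.6 -1.2  1.7 -0.6 -0.2  2.7 -1.9 -0.2 -0.5 -0.2  1.   0.4  0.1  1.2
 -0.8  0.5  4.5 -6. ]
[ 0.5876533   0.01031035 -0.5478812 ] -31.391280619854427 [ 0.1 -0.  -0.1 -0.5  0.5  0.4 -0.5 -0.1]
```

View pics/t3.png

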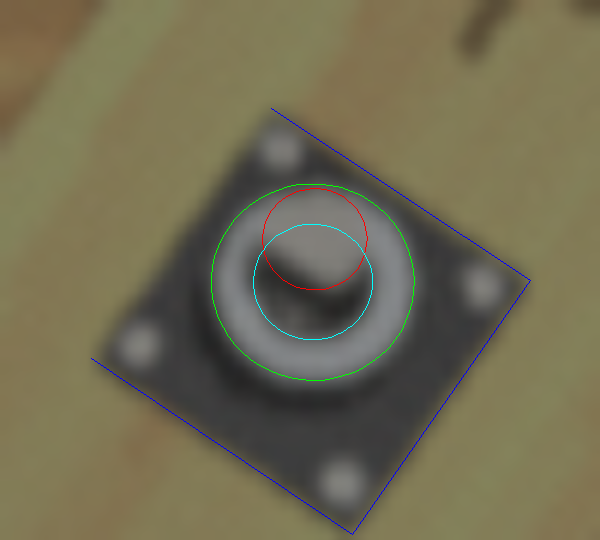

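View pics/s3.png

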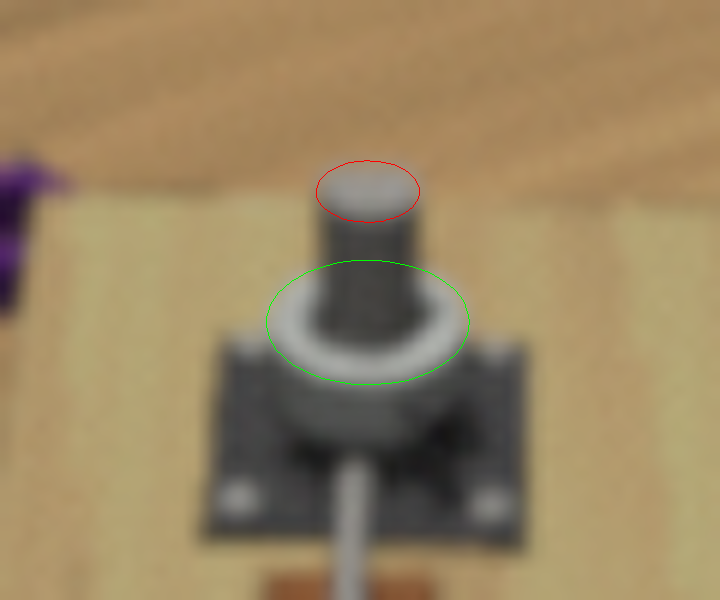

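```bash
python3 - <<'E'
from h import *
d=np.load("im0.npz"); top,sc=d['top'],d['sc']; p=np.load("p.npy"); p[:]=[.5873,.0100,np.radians(-31.5)]; np.save("p.npy",p)
# flat fit
g=cv2.GaussianBlur(top.mean(2),(0,0),.6)
def samp(P):
    q=proj("top",W(p,P)).astype(np.float32); return cv2.remap(g.astype(np.float32),q[:,:1],q[:,1:],cv2.INTER_LINEAR).ravel()
xs=np.linspace(-.0095,.0095,39); X,Y=np.meshgrid(xs,xs); m=X**2+Y**2<.0095**2; X=X[m];Y=Y[m]
v=samp(np.c_[X,Y,0*X+.15])
sc_=[]
for a in range(0,360,5):
    n=X*np.cos(np.radians(a))+Y*np.sin(np.radians(a)); sc_.append(v[n<.006].mean()-v[n>.006].mean())
sc_=np.array(sc_); print("best flat angles rel drive",[(5*i,round(sc_[i],1)) for i in np.argsort(-sc_)[:8]])
for n,im in(("top",top),("scene",sc)):
    q=proj(n,W(p,[0.01,0,.11]))[0].astype(int); x,y=q-[25,20]
    c=np.clip((im[y:y+40,x:x+50,::-1]-20)*2.6,0,255).astype('uint8')
    big=cv2.resize(c,None,fx=14,fy=14,interpolation=cv2.INTER_CUBIC)
    for a in range(-40,41,20):
        r=np.radians(a); Q=(proj(n,W(p,[[.02*np.cos(r),.02*np.sin(r),.109],[.0285*np.cos(r),.0285*np.sin(r),.109]]))-[x,y]+.5)*14-.5
        cv2.line(big,tuple(Q[0].astype(int)),tuple(Q[1].astype(int)),(0,0,255) if a else (0,255,255),1); cv2.putText(big,str(a),tuple(Q[1].astype(int)),0,.4,(0,255,0),1)
    cv2.imwrite(f"pics/{n}4.png",big)
E
```

```text
best flat angles rel drive [(np.int64(180), np.float32(43.6)), (np.int64(185), np.float32(43.3)), (np.int64(190), np.float32(43.0)), (np.int64(195), np.float32(42.0)), (np.int64(175), np.float32(41.7)), (np.int64(200), np.float32(40.4)), (np.int64(170), np.float32(39.9)), (np.int64(205), np.float32(38.4))]
```

View pics/top4.png

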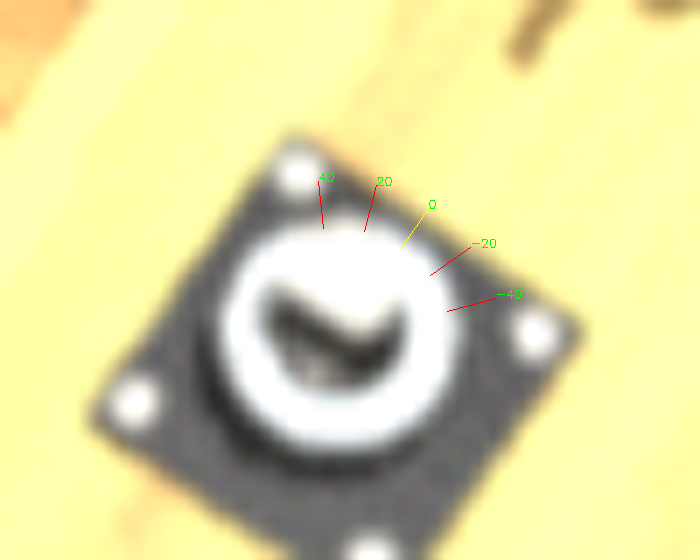

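View pics/scene4.png

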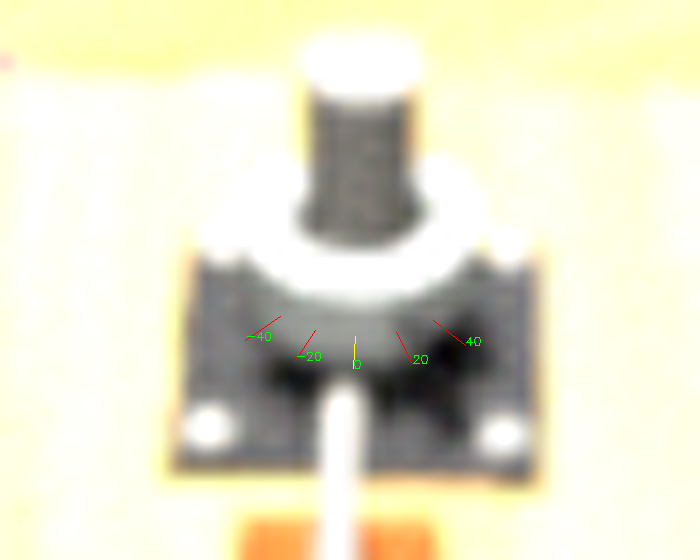

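```bash
python3 - <<'E'
from h import *
d=np.load("im0.npz"); p=np.load("p.npy")
out=[]
for n,im in(("top",d['top']),("scene",d['sc'])):
    q=proj(n,W(p,[0.015,0,.11]))[0].astype(int); x,y=q-[15,14]
    im=im[y:y+28,x:x+30,::-1]; print(n,np.percentile(im.mean(2),[0,5,20,50,80]))
    c=np.clip((im-8)*4.2,0,255).astype('uint8')
    out.append(cv2.resize(c,None,fx=13,fy=13,interpolation=cv2.INTER_CUBIC))
    big=out[-1].copy()
    for a in range(-40,41,10):
        r=np.radians(a); Q=(proj(n,W(p,[[.0285*np.cos(r),.0285*np.sin(r),.109]]))-[x,y]+.5)*13-.5
        cv2.circle(big,tuple(Q[0].astype(int)),3,(0,0,255) if a else (0,255,255),1)
        if a%20==0: cv2.putText(big,str(a),tuple(Q[0].astype(int)),0,.4,(0,255,0),1)
    out[-1]=big
cv2.imwrite("pics/scr.png",np.hstack(out))
E
```

```text
top [ 36.93333333  56.6         68.17333333 109.36666667 114.53333333]
scene [ 23.83333333  44.40416667  66.33333333  95.45833333 149.75      ]
```

View pics/scr.png

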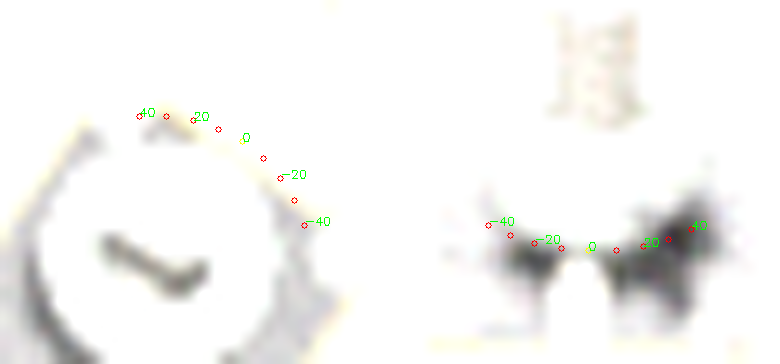

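Fit results:

| Item | Estimate |
|---|---|
| Shaft axis | (0.587, 0.010) |
| Driver direction | −31.5° |
| Flat | about 182–185° from the driver |
| Set screw | about +28° (dark blob in both views) |

I'll move over the shaft now.

Request:
jog_arm(targets=[[0.05, [0.02, -0.012, 0], [0, 0, 0]], [0.05, [0.036, -0.022, 0], [0, 0, 0]], [0.05, [0.036, -0.022, 0], [0, 0, 0]], [0.05, [0.036, -0.022, 0], [0, 0, 0]], [0.05, [0.036, -0.022, 0], [0, 0, 0]]])

```text
t: 1.77
ee_pos: [0.3217, -0.3556, 0.218]
tcp_rot: [[0.928, 0.373, -0.0], [0.373, -0.928, -0.002], [-0.001, 0.002, -1.0]]
wrist_force: [0.7, -0.2, 0.7]
grip_width: 0.687
```

Request:
jog_arm(targets=[[0.05, [0.036, -0.022, 0], [0, 0, 0]], [0.05, [0.036, -0.022, 0], [0, 0, 0]], [0.05, [0.036, -0.022, 0], [0, 0, 0]], [0.05, [0.036, -0.022, 0], [0, 0, 0]], [0.05, [0.036, -0.022, 0], [0, 0, 0]]])

```text
t: 2.18
ee_pos: [0.4449, -0.1872, 0.2187]
tcp_rot: [[0.928, 0.372, 0.002], [0.372, -0.928, -0.004], [0.001, 0.004, -1.0]]
wrist_force: [0.7, -0.8, 1.0]
grip_width: 0.539
```

```bash
cat > d.py <<'E'
import sys,numpy as np
from h import *
# usage: d.py along across z psi_rel : target TCP in drive frame (mm), tool y direction relative to drive x (deg)
p=np.load("p.npy"); s=ctrl.sense(); R=s['tcp_rot']; t=s['ee_pos']
c,sn=np.cos(p[2]),np.sin(p[2]); D=np.array([[c,sn],[-sn,c]])
loc=D@(t[:2]-p[:2])*1000
psi=np.degrees(np.arctan2(R[1,1],R[0,1]))-np.degrees(p[2])
print("t",round(s['t'],2),"tcp drive-frame mm",loc.round(2),"z",round(t[2]*1000,2),"psi_rel",round((psi+180)%360-180,2),"tilt",R[2,:2].round(4),"grip mm",round(s['grip_width']*93,2),"q",s['q'].round(1))
print("F drive",(D@s['wrist_force'][:2]).round(2),s['wrist_force'][2].round(2),"M",s['torque'].round(2))
if len(sys.argv)>4:
    a=[float(v) for v in sys.argv[1:5]]
    w=np.r_[W(p,[[a[0]/1000,a[1]/1000,0]])[0][:2],a[2]/1000]
    print("shift tool mm",(R.T@(w-t)*1000).round(2),"turn wz rad (short)",round(-np.radians((a[3]-psi+180)%360-180),4),
     "level wx wy",(np.cross([0,0,1],R.T@[0,0,-1])[:2]).round(4))
E
python3 d.py 2 0 218 2
```

```text
t 2.18 tcp drive-frame mm [ -18.4 -242.5] z 218.65 psi_rel -36.68 tilt [0.0005 0.0044] grip mm 50.17 q [-28.3  13.  104.4  -0.2  62.4  40. ]
F drive [ 1.04 -0.35] 0.95 M [-0.03  0.01 -0.08]
shift tool mm [ 2.0666e+02 -1.2851e+02  2.0000e-01] turn wz rad (short) -0.6752 level wx wy [ 0.0044 -0.0005]
```

Request:
jog_arm(targets=[[0.05, [0.036, -0.0224, 0], [0, 0, 0]], [0.05, [0.036, -0.0224, 0], [0, 0, 0]], [0.05, [0.036, -0.0224, 0], [0, 0, 0]], [0.05, [0.036, -0.0224, 0], [0, 0, 0]], [0.05, [0.03, -0.0185, 0], [0, 0, 0]]])

```text
t: 2.6
ee_pos: [0.5644, -0.021, 0.2192]
tcp_rot: [[0.928, 0.373, 0.004], [0.373, -0.928, -0.005], [0.002, 0.006, -1.0]]
wrist_force: [0.6, -0.5, -0.1]
grip_width: 0.537
```

Request:
jog_arm(targets=[[0.05, [0, 0, 0], [0.004, 0, -0.12]], [0.05, [0, 0, 0], [0, 0, -0.12]], [0.05, [0, 0, 0], [0, 0, -0.12]], [0.05, [0, 0, 0], [0, 0, -0.12]], [0.05, [0, 0, 0], [0, 0, -0.12]]])

```text
t: 3.02
ee_pos: [0.5681, -0.0129, 0.2183]
tcp_rot: [[0.539, 0.843, 0.003], [0.843, -0.539, 0.0], [0.002, 0.002, -1.0]]
wrist_force: [0.5, -0.1, -0.4]
grip_width: 0.542
```

```bash
python3 d.py 2 0 180 3
```

```text
t 3.02 tcp drive-frame mm [ -4.41 -29.56] z 218.32 psi_rel -1.09 tilt [0.002  0.0025] grip mm 50.43 q [-6.  21.9 92.   0.  65.9 26.6]
F drive [0.45 0.17] -0.39 M [-0.03 -0.07  0.03]
shift tool mm [29.6   5.75 38.39] turn wz rad (short) -0.0714 level wx wy [ 0.0025 -0.002 ]
```

Request:
jog_arm(targets=[[0.05, [0.03, 0.006, 0], [0.002, -0.002, -0.07]], [0.05, [0.002, 0.0004, 0.02], [0, 0, -0.02]], [0.05, [0, 0, 0.02], [0, 0, 0]], [0.05, [0, 0, 0], [0, 0, 0]], [0.05, [0, 0, 0], [0, 0, 0]]])

```text
t: 3.43
ee_pos: [0.5923, 0.0118, 0.1783]
tcp_rot: [[0.449, 0.894, 0.002], [0.894, -0.449, -0.001], [0.001, 0.002, -1.0]]
wrist_force: [0.5, -0.1, 0.4]
grip_width: 0.536
```

```bash
python3 d.py 2 0 180 3; python3 - <<'E'
from h import *
im=avg("top",2); crop(im,240,130,340,230,5,"pics/t5.png")
im=avg("scene",2); crop(im,240,130,360,260,4,"pics/s5.png")
E
```

```text
t 3.43 tcp drive-frame mm [3.29 4.13] z 178.32 psi_rel 4.84 tilt [0.0005 0.0024] grip mm 49.88 q [-3.3 26.8 90.6 -0.  62.5 23.3]
F drive [0.46 0.12] 0.39 M [-0.01 -0.04  0.01]
shift tool mm [-4.   -1.63 -1.68] turn wz rad (short) 0.0321 level wx wy [ 0.0024 -0.0005]
```

View pics/s5.png

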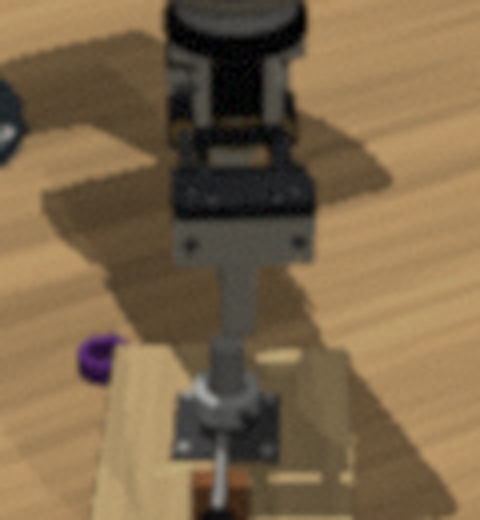

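View pics/t5.png

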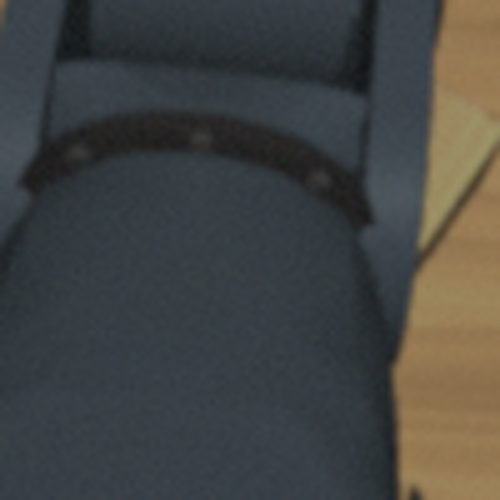

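Request:
jog_arm(targets=[[0.05, [-0.004, -0.0016, 0], [0.002, 0, 0.03]], [0.05, [0, 0, 0], [0, 0, 0]], [0.05, [0, 0, 0.015], [0, 0, 0]], [0.05, [0, 0, 0], [0, 0, 0]], [0.05, [0, 0, 0], [0, 0, 0]]])

```text
t: 4.05
ee_pos: [0.5901, 0.0075, 0.1678]
tcp_rot: [[0.481, 0.877, 0.008], [0.877, -0.481, -0.0], [0.004, 0.007, -1.0]]
wrist_force: [0.1, -0.4, 0.5]
grip_width: 0.536
```

```bash
python3 d.py 2 0 123 3; python3 - <<'E'
from h import *
im=avg("scene",2); crop(im,260,170,340,260,6,"pics/s6.png")
E
```

```text
t 4.05 tcp drive-frame mm [ 3.74 -0.66] z 167.77 psi_rel 2.77 tilt [0.0036 0.0067] grip mm 49.89 q [-3.8 27.2 91.7  0.  60.7 24.9]
F drive [ 0.28 -0.28] 0.54 M [-0.09 -0.06 -0.01]
shift tool mm [ 0.59 -2.01 44.76] turn wz rad (short) -0.004 level wx wy [ 0.0067 -0.0036]
```

View pics/s6.png

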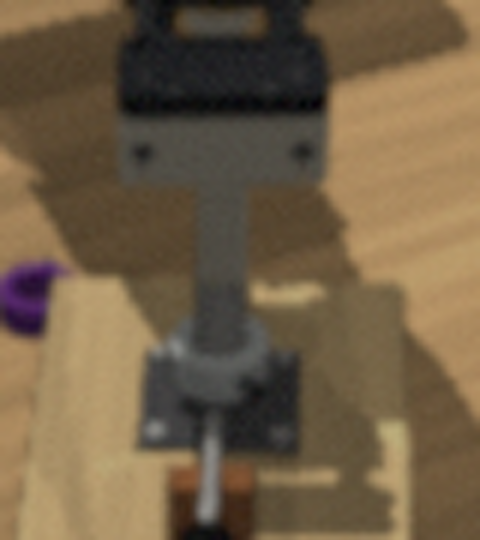

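Request:
jog_arm(targets=[[0.05, [0.0005, -0.002, 0], [0.006, -0.003, 0]], [0.05, [0, 0, 0.02], [0, 0, 0]], [0.05, [0, 0, 0.015], [0, 0, 0]], [0.05, [0, 0, 0], [0, 0, 0]], [0.05, [0, 0, 0], [0, 0, 0]]])

```text
t: 4.57
ee_pos: [0.5898, 0.0093, 0.135]
tcp_rot: [[0.481, 0.877, 0.004], [0.877, -0.481, 0.0], [0.002, 0.003, -1.0]]
wrist_force: [0.5, -0.1, -1.0]
grip_width: 0.538
```

```bash
python3 d.py 2 0 123 3
```

```text
t 4.57 tcp drive-frame mm [2.45 0.71] z 135.01 psi_rel 2.78 tilt [0.0017 0.0031] grip mm 50.03 q [-3.6 29.5 93.1  0.  57.2 25.1]
F drive [0.48 0.13] -0.97 M [-0.07 -0.04 -0.04]
shift tool mm [-0.7  -0.52 12.01] turn wz rad (short) -0.0039 level wx wy [ 0.0031 -0.0017]
```

Request:
jog_arm(targets=[[0.05, [-0.0006, -0.0005, 0.006], [0.003, -0.002, 0]], [0.05, [0, 0, 0.006], [0, 0, 0]], [0.05, [0, 0, 0], [0, 0, 0]], [0.05, [0, 0, 0], [0, 0, 0]], [0.05, [0, 0, 0], [0, 0, 0]]])

```text
t: 4.98
ee_pos: [0.59, 0.0091, 0.1247]
tcp_rot: [[0.48, 0.877, 0.002], [0.877, -0.48, -0.0], [0.001, 0.002, -1.0]]
wrist_force: [-0.2, -0.6, 0.5]
grip_width: 0.54
```

```bash
python3 d.py 2 0 123 3
```

```text
t 4.98 tcp drive-frame mm [2.82 0.65] z 124.65 psi_rel 2.78 tilt [0.0007 0.0022] grip mm 50.24 q [-3.6 30.3 93.4 -0.  56.1 25.1]
F drive [ 0.16 -0.63] 0.54 M [-0.04 -0.06 -0.04]
shift tool mm [-0.61 -0.85  1.65] turn wz rad (short) -0.0038 level wx wy [ 0.0022 -0.0007]
```

Request:
jog_arm(targets=[[0.022, [-0.0005, -0.0006, 0], [0, 0, 0]], [0.022, [0, 0, 0], [0, 0, 0]], [0.022, [0, 0, 0], [0, 0, 0]], [0.022, [0, 0, 0], [0, 0, 0]], [0.022, [0, 0, 0], [0, 0, 0]]])

```text
t: 5.4
ee_pos: [0.5896, 0.0089, 0.1256]
tcp_rot: [[0.481, 0.877, 0.004], [0.877, -0.481, -0.001], [0.001, 0.004, -1.0]]
wrist_force: [0.6, 0.9, -0.3]
grip_width: 0.255
```

```bash
python3 d.py 2 0 124 3
```

```text
t 5.4 tcp drive-frame mm [2.53 0.26] z 125.65 psi_rel 2.78 tilt [0.0013 0.0035] grip mm 23.67 q [-3.7 30.2 93.5 -0.  56.1 25.1]
F drive [0.07 1.05] -0.31 M [-0.03  0.    0.02]
shift tool mm [-0.23 -0.55  1.64] turn wz rad (short) -0.0038 level wx wy [ 0.0035 -0.0013]
```

Almost no side force at 23.7 mm, so the fingers straddle the shaft without touching it. I'll close on it now.

Request:
jog_arm(targets=[[0.012, [0, 0, 0.001], [0.003, 0, 0]], [0.012, [0, 0, 0], [0, 0, 0]], [0.012, [0, 0, 0], [0, 0, 0]], [0.012, [0, 0, 0], [0, 0, 0]], [0.012, [0, 0, 0], [0, 0, 0]]])

```text
t: 5.82
ee_pos: [0.5888, 0.0093, 0.1246]
tcp_rot: [[0.481, 0.877, -0.001], [0.877, -0.481, 0.002], [0.001, -0.002, -1.0]]
wrist_force: [-0.1, 0.5, 1.7]
grip_width: 0.172
```

```bash
python3 d.py 2 0 124 3
```

```text
t 5.82 tcp drive-frame mm [1.67 0.22] z 124.61 psi_rel 2.76 tilt [ 0.001  -0.0021] grip mm 16.04 q [-3.7 30.3 93.4  0.1 56.3 25. ]
F drive [-0.33  0.42] 1.72 M [ 0.04  0.12 -0.09]
shift tool mm [-0.24  0.32  0.61] turn wz rad (short) -0.0042 level wx wy [-0.0021 -0.001 ]
```

The opening is 16.0 mm, so a finger is flush on the flat, which sits at about 182.8°. Next I'll turn it counter-clockwise by about 177°.

Request:
jog_arm(targets=[[0.012, [0.0001, 0, 0], [0, 0, -0.05]], [0.012, [0.0002, 0, 0], [0, 0, -0.1]], [0.012, [0.0002, 0, 0], [0, 0, -0.1]], [0.012, [0.0002, 0, 0], [0, 0, -0.1]], [0.012, [0.0002, 0, 0], [0, 0, -0.1]]])

```text
t: 6.23
ee_pos: [0.5886, 0.0103, 0.1246]
tcp_rot: [[0.037, 0.999, -0.003], [0.999, -0.037, 0.003], [0.002, -0.003, -1.0]]
wrist_force: [-1.9, 0.5, 1.7]
grip_width: 0.171
```

```bash
python3 d.py 2 0 124 27
```

```text
t 6.23 tcp drive-frame mm [0.99 0.91] z 124.63 psi_rel 29.37 tilt [ 0.0024 -0.0029] grip mm 15.89 q [-3.6 30.3 93.4  0.2 56.4 -1.6]
F drive [-1.86 -0.56] 1.69 M [-0.06  0.18 -0.19]
shift tool mm [-1.29  0.44  0.62] turn wz rad (short) 0.0413 level wx wy [-0.0029 -0.0024]
```

Request:
jog_arm(targets=[[0.012, [0.0002, 0, 0], [0, 0, -0.11]], [0.012, [0.0002, 0, 0], [0, 0, -0.11]], [0.012, [0.0002, 0, 0], [0, 0, -0.11]], [0.012, [0.0002, 0, 0], [0, 0, -0.11]], [0.012, [0.0002, 0, 0], [0, 0, -0.11]]])

```text
t: 6.65
ee_pos: [0.5878, 0.0112, 0.1246]
tcp_rot: [[-0.514, 0.858, -0.005], [0.858, 0.514, 0.003], [0.005, -0.003, -1.0]]
wrist_force: [-1.9, -0.5, 1.4]
grip_width: 0.171
```

```bash
python3 d.py 2 0 124 27
```

```text
t 6.65 tcp drive-frame mm [-0.18  1.24] z 124.6 psi_rel 62.42 tilt [ 0.0046 -0.0025] grip mm 15.9 q [ -3.5  30.3  93.5   0.2  56.5 -34.5]
F drive [-1.34 -1.46] 1.37 M [-0.09  0.09 -0.12]
shift tool mm [-2.51 -0.09  0.59] turn wz rad (short) 0.6182 level wx wy [-0.0025 -0.0046]
```

Request:
jog_arm(targets=[[0.012, [0.0002, 0, 0], [0, 0, -0.11]], [0.012, [0.0002, 0, 0], [0, 0, -0.11]], [0.012, [0.0002, 0, 0], [0, 0, -0.11]], [0.012, [0.0002, 0, 0], [0, 0, -0.11]], [0.012, [0.0002, 0, 0], [0, 0, -0.11]]])

```text
t: 7.07
ee_pos: [0.5867, 0.0114, 0.1247]
tcp_rot: [[-0.899, 0.438, -0.006], [0.438, 0.899, 0.002], [0.006, -0.001, -1.0]]
wrist_force: [-1.8, -0.3, 1.0]
grip_width: 0.167
```

```bash
python3 d.py -2 0 124 180
```

```text
t 7.07 tcp drive-frame mm [-1.26  0.87] z 124.67 psi_rel 95.52 tilt [ 0.006  -0.0006] grip mm 15.57 q [ -3.5  30.2  93.6   0.1  56.5 -67.6]
F drive [-1.41 -1.24] 1.04 M [-0.16  0.04 -0.12]
shift tool mm [ 0.82 -0.8   0.68] turn wz rad (short) -1.4745 level wx wy [-0.0006 -0.006 ]
```

Request:
jog_arm(targets=[[0.012, [0.0003, 0.0004, 0], [0, -0.004, -0.11]], [0.012, [0.0003, 0.0003, 0], [0, 0, -0.11]], [0.012, [0.0003, 0, 0], [0, 0, -0.11]], [0.012, [0.0003, 0, 0], [0, 0, -0.11]], [0.012, [0.0003, 0, 0], [0, 0, -0.11]]])

```text
t: 7.48
ee_pos: [0.5856, 0.011, 0.1246]
tcp_rot: [[-0.992, -0.124, -0.002], [-0.124, 0.992, -0.001], [0.002, -0.001, -1.0]]
wrist_force: [0.0, 0.0, -0.3]
grip_width: 0.171
```

Request:
jog_arm(targets=[[0.012, [0.0003, 0, 0], [0, 0, -0.11]], [0.012, [0.0003, 0, 0], [0, 0, -0.11]], [0.012, [0.0003, 0, 0], [0, 0, -0.11]], [0.012, [0.0003, 0, 0], [0, 0, -0.11]], [0.012, [0.0003, 0, 0], [0, 0, -0.11]]])

```text
t: 7.9
ee_pos: [0.5849, 0.0101, 0.1246]
tcp_rot: [[-0.764, -0.645, 0.0], [-0.645, 0.764, -0.002], [0.001, -0.001, -1.0]]
wrist_force: [-0.4, -0.3, 0.1]
grip_width: 0.167
```

```bash
python3 d.py -2 0 124 180
```

```text
t 7.9 tcp drive-frame mm [-2.08 -1.2 ] z 124.64 psi_rel 161.7 tilt [ 0.0009 -0.0012] grip mm 15.53 q [-3.500e+00  2.990e+01  9.410e+01 -1.000e-01  5.600e+01 -1.337e+02]
F drive [-0.2  -0.42] 0.12 M [ 0.12 -0.17 -0.1 ]
shift tool mm [-1.16  0.3   0.64] turn wz rad (short) -0.3194 level wx wy [-0.0012 -0.0009]
```

Request:
jog_arm(targets=[[0.012, [0, 0, 0], [0, 0, -0.11]], [0.012, [0, 0, 0], [0, 0, -0.11]], [0.012, [0, 0, 0], [0, 0, -0.09]], [0.012, [0, 0, 0], [0, 0, 0]], [0.012, [0, 0, 0], [0, 0, 0]]])

```text
t: 8.32
ee_pos: [0.5847, 0.0094, 0.1246]
tcp_rot: [[-0.515, -0.857, -0.0], [-0.857, 0.515, -0.002], [0.002, -0.001, -1.0]]
wrist_force: [-0.2, -0.3, 0.9]
grip_width: 0.175
```

```bash
python3 d.py -2.3 -1 124 180
```

```text
t 8.32 tcp drive-frame mm [-1.87 -1.84] z 124.65 psi_rel -179.48 tilt [ 0.002  -0.0007] grip mm 16.27 q [-3.600e+00  2.990e+01  9.410e+01 -1.000e-01  5.600e+01 -1.525e+02]
F drive [-0.02 -0.38] 0.87 M [ 0.18  0.02 -0.02]
shift tool mm [-0.84  0.42  0.65] turn wz rad (short) 0.0091 level wx wy [-0.0007 -0.002 ]
```

Request:
jog_arm(targets=[[0.012, [0, 0, 0], [0, 0, 0]], [0.012, [0, 0, 0], [0, 0, 0]], [0.012, [0, 0, 0], [0, 0, 0]], [0.012, [0, 0, 0], [0, 0, 0]], [0.012, [0, 0, 0], [0, 0, 0]]])

```text
t: 8.73
ee_pos: [0.5847, 0.0094, 0.1246]
tcp_rot: [[-0.522, -0.853, -0.001], [-0.853, 0.522, -0.002], [0.002, -0.001, -1.0]]
wrist_force: [-1.3, 0.5, 0.8]
grip_width: 0.167
```

```bash
python3 d.py -2.3 -1 124 180
```

```text
t 8.73 tcp drive-frame mm [-1.9  -1.85] z 124.61 psi_rel -179.95 tilt [ 0.0023 -0.0007] grip mm 15.51 q [  -3.6   29.9   94.1   -0.2   56.  -152. ]
F drive [-1.39 -0.24] 0.77 M [0.18 0.08 0.12]
shift tool mm [-0.85  0.4   0.61] turn wz rad (short) 0.0008 level wx wy [-0.0007 -0.0023]
```

Request:
jog_arm(targets=[[0.056, [0, 0, 0], [0, 0, 0]], [0.056, [0, 0, 0], [0, 0, 0]], [0.056, [0, 0, 0], [0, 0, 0]], [0.056, [0, 0, 0], [0, 0, 0]], [0.056, [0, 0, 0], [0, 0, 0]]])

```text
t: 9.15
ee_pos: [0.5851, 0.0094, 0.1245]
tcp_rot: [[-0.523, -0.852, 0.0], [-0.852, 0.523, -0.002], [0.002, -0.001, -1.0]]
wrist_force: [-0.2, 0.8, 0.7]
grip_width: 0.478
```

Request:
jog_arm(targets=[[0.056, [0, 0, -0.015], [0, 0, 0]], [0.056, [0, 0, -0.02], [0, 0, 0]], [0.056, [0, 0, -0.02], [0, 0, 0]], [0.056, [0, 0, 0], [0, 0, 0]], [0.056, [0, 0, 0], [0, 0, 0]]])

```text
t: 9.57
ee_pos: [0.5844, 0.0095, 0.1803]
tcp_rot: [[-0.523, -0.852, -0.002], [-0.852, 0.523, -0.002], [0.003, 0.001, -1.0]]
wrist_force: [-0.3, -1.5, -0.9]
grip_width: 0.601
```

```bash
python3 d.py 0 -1 180 119; python3 - <<'E'
from h import *
im=avg("scene",4); np.save("sc7.npy",im); crop(im,270,195,330,250,10,"pics/s7.png")
E
```

```text
t 9.57 tcp drive-frame mm [-2.19 -1.92] z 180.32 psi_rel 179.95 tilt [0.003  0.0007] grip mm 55.94 q [-3.600e+00  2.600e+01  9.150e+01 -1.000e-01  6.260e+01 -1.519e+02]
F drive [ 0.52 -1.39] -0.9 M [ 0.1  -0.1  -0.01]
shift tool mm [-0.93 -2.19  0.32] turn wz rad (short) 1.0637 level wx wy [ 0.0007 -0.003 ]
```

View pics/s7.png

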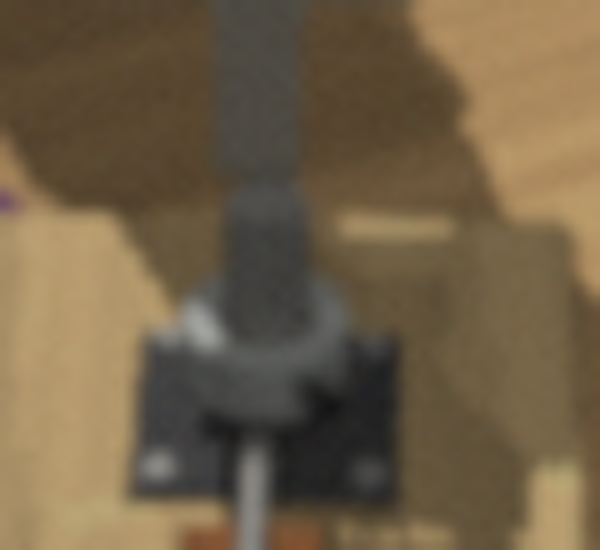

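```bash
python3 - <<'E'
from h import *
p=np.load("p.npy"); im=np.load("sc7.npy"); x0,y0,s=280,215,16
big=cv2.resize(np.clip((im[y0:y0+35,x0:x0+40,::-1]-10)*2.4,0,255).astype('uint8'),None,fx=s,fy=s,interpolation=cv2.INTER_CUBIC)
for a in range(0,61,15):
    r=np.radians(a)
    t=np.linspace(0,2*np.pi,30)
    C=np.c_[.0285*np.cos(r)-.004*np.sin(r)*np.cos(t),.0285*np.sin(r)+.004*np.cos(r)*np.cos(t),.109+.004*np.sin(t)]
    Q=(proj("scene",W(p,C))-[x0,y0]+.5)*s-.5
    cv2.polylines(big,[Q.astype(int)],True,[(0,0,255),(0,255,255),(0,255,0),(255,255,0),(255,0,255)][a//15],1)
cv2.imwrite("pics/s8.png",big)
E
```

```text
(no output)
```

View pics/s8.png

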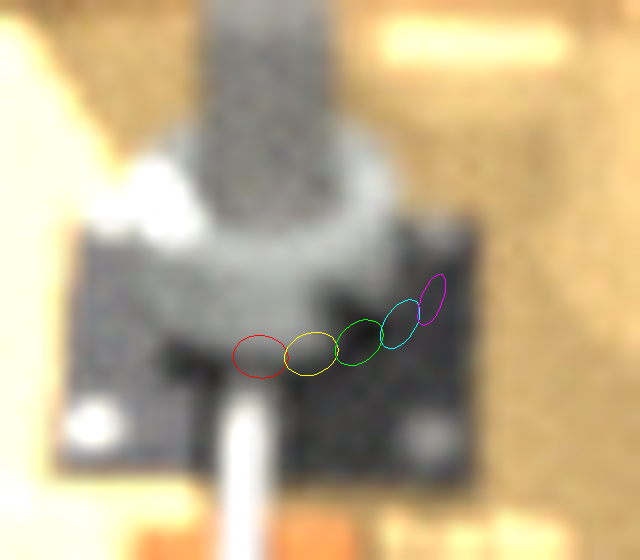

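Request:
jog_arm(targets=[[0.056, [0, -0.002, 0], [0, 0, 0.12]], [0.056, [0, 0, 0], [0, 0, 0.12]], [0.056, [0, 0, 0], [0, 0, 0.12]], [0.056, [0, 0, 0], [0, 0, 0.12]], [0.056, [0, 0, 0], [0, 0, 0.12]]])

```text
t: 10.18
ee_pos: [0.584, 0.0085, 0.1747]
tcp_rot: [[-0.921, -0.39, -0.011], [-0.39, 0.921, -0.002], [0.011, 0.003, -1.0]]
wrist_force: [-1.0, -0.2, 0.1]
grip_width: 0.604
```

Request:
jog_arm(targets=[[0.056, [0, 0, 0], [0, 0, 0.12]], [0.056, [0, 0, 0], [0, 0, 0.12]], [0.056, [0, 0, 0], [0, 0, 0.12]], [0.056, [0, 0, 0], [0, 0, 0]], [0.056, [0, 0, 0], [0, 0, 0]]])

```text
t: 10.6
ee_pos: [0.5822, 0.0085, 0.17]
tcp_rot: [[-1.0, -0.023, -0.018], [-0.023, 1.0, -0.001], [0.018, -0.001, -1.0]]
wrist_force: [-0.9, -0.1, -0.8]
grip_width: 0.601
```

```bash
python3 d.py 0 -1 97 121
```

```text
t 10.6 tcp drive-frame mm [-3.63 -3.93] z 170.04 psi_rel 122.84 tilt [ 0.018  -0.0007] grip mm 55.9 q [ -3.7  26.9  91.7  -0.1  62.4 -94.9]
F drive [-0.72 -0.57] -0.84 M [ 0.07 -0.11 -0.  ]
shift tool mm [-5.95  0.54 72.94] turn wz rad (short) 0.0321 level wx wy [-0.0007 -0.018 ]
```

Request:
jog_arm(targets=[[0.056, [-0.006, 0.0005, 0], [0, -0.018, 0.02]], [0.056, [0, 0, 0], [0, 0, 0]], [0.056, [0, 0, 0], [0, 0, 0]], [0.056, [0, 0, 0], [0, 0, 0]], [0.056, [0, 0, 0], [0, 0, 0]]])

```text
t: 11.02
ee_pos: [0.5885, 0.0093, 0.1688]
tcp_rot: [[-1.0, -0.013, 0.0], [-0.013, 1.0, -0.001], [-0.0, -0.001, -1.0]]
wrist_force: [-0.4, 0.2, -0.0]
grip_width: 0.604
```

```bash
python3 d.py 0 -1 97 121
```

```text
t 11.02 tcp drive-frame mm [1.36 0.  ] z 168.77 psi_rel 122.23 tilt [-0.0004 -0.0008] grip mm 56.19 q [ -3.6  27.1  91.6  -0.1  61.3 -94.3]
F drive [-0.48 -0.03] -0.04 M [ 0.04 -0.1  -0.02]
shift tool mm [ 1.710e+00 -7.000e-02  7.177e+01] turn wz rad (short) 0.0214 level wx wy [-0.0008  0.0004]
```

Request:
jog_arm(targets=[[0.056, [0.0017, 0, 0.015], [0, 0, 0.015]], [0.056, [0, 0, 0.02], [0, 0, 0]], [0.056, [0, 0, 0.015], [0, 0, 0]], [0.056, [0, 0, 0], [0, 0, 0]], [0.056, [0, 0, 0], [0, 0, 0]]])

```text
t: 11.43
ee_pos: [0.5877, 0.0092, 0.1187]
tcp_rot: [[-1.0, -0.0, 0.003], [-0.0, 1.0, -0.001], [-0.003, -0.001, -1.0]]
wrist_force: [-0.1, 0.2, 0.9]
grip_width: 0.601
```

```bash
python3 d.py 0 -1 97 121
```

```text
t 11.43 tcp drive-frame mm [ 0.73 -0.52] z 118.66 psi_rel 121.52 tilt [-0.0035 -0.001 ] grip mm 55.92 q [ -3.6  30.5  94.1  -0.1  55.2 -93.6]
F drive [-0.16  0.09] 0.95 M [ 0.11 -0.12 -0.01]
shift tool mm [ 0.95  0.   21.66] turn wz rad (short) 0.0091 level wx wy [-0.001   0.0035]
```

Request:
jog_arm(targets=[[0.056, [0.0009, 0, 0.01], [0, 0.003, 0]], [0.056, [0, 0, 0.008], [0, 0, 0]], [0.056, [0, 0, 0.003], [0, 0, 0]], [0.056, [0, 0, 0], [0, 0, 0]], [0.056, [0, 0, 0], [0, 0, 0]]])

```text
t: 11.85
ee_pos: [0.5878, 0.0091, 0.098]
tcp_rot: [[-1.0, -0.001, 0.003], [-0.001, 1.0, -0.001], [-0.003, -0.001, -1.0]]
wrist_force: [-0.8, 0.2, 0.0]
grip_width: 0.602
```

```bash
python3 d.py 0 -1 97 121
```

```text
t 11.85 tcp drive-frame mm [ 0.94 -0.5 ] z 98.02 psi_rel 121.57 tilt [-0.0031 -0.0012] grip mm 55.97 q [ -3.6  32.2  94.7  -0.1  52.9 -93.6]
F drive [-0.81 -0.29] 0.01 M [ 0.02 -0.07  0.01]
shift tool mm [1.06 0.07 1.02] turn wz rad (short) 0.0099 level wx wy [-0.0012  0.0031]
```

Request:
jog_arm(targets=[[0.044, [0.001, 0, 0.0007], [0, 0.003, 0]], [0.044, [0, 0, 0], [0, 0, 0]], [0.03, [0, 0, 0], [0, 0, 0]], [0.03, [0, 0, 0], [0, 0, 0]], [0.03, [0, 0, 0], [0, 0, 0]]])

```text
t: 12.27
ee_pos: [0.5872, 0.0091, 0.0983]
tcp_rot: [[-1.0, -0.001, 0.001], [-0.001, 1.0, -0.001], [-0.001, -0.001, -1.0]]
wrist_force: [0.9, 0.2, -0.4]
grip_width: 0.427
```

```bash
python3 d.py 0 -1 97 121; python3 - <<'E'
from h import *
im=avg("scene",3); crop(im,270,195,330,250,10,"pics/s9.png")
E
```

```text
t 12.27 tcp drive-frame mm [ 0.44 -0.83] z 98.28 psi_rel 121.58 tilt [-0.0012 -0.0014] grip mm 39.7 q [ -3.6  32.2  94.7  -0.1  53.  -93.6]
F drive [0.66 0.64] -0.44 M [ 0.03 -0.12  0.01]
shift tool mm [0.46 0.09 1.28] turn wz rad (short) 0.0101 level wx wy [-0.0014  0.0012]
```

View pics/s9.png

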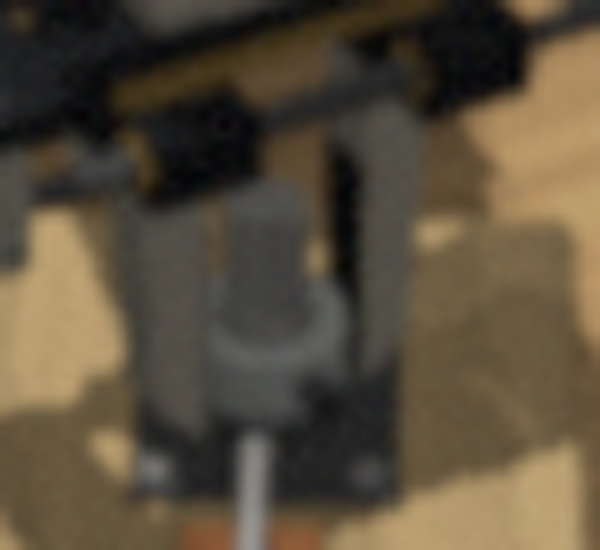

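The collar is gripped at about 40 mm with negligible side force. Next: raise it and turn it about −31°.

Request:
jog_arm(targets=[[0.03, [0, 0, -0.005], [0, 0, 0]], [0.03, [0, 0, -0.006], [0, 0, 0]], [0.03, [0, 0, -0.006], [0, 0, 0]], [0.03, [0, 0, 0], [0, 0, 0]], [0.03, [0, 0, 0], [0, 0, 0]]])

```text
t: 12.83
ee_pos: [0.5873, 0.0091, 0.1174]
tcp_rot: [[-1.0, -0.001, 0.002], [-0.001, 1.0, -0.001], [-0.002, -0.001, -1.0]]
wrist_force: [0.1, 0.5, -0.6]
grip_width: 0.424
```

```bash
python3 d.py 0 -1 124.3 90
```

```text
t 12.83 tcp drive-frame mm [ 0.52 -0.78] z 117.45 psi_rel 121.57 tilt [-0.0016 -0.0014] grip mm 39.47 q [ -3.6  30.7  94.1  -0.1  55.2 -93.6]
F drive [-0.17  0.47] -0.65 M [ 0.05 -0.18  0.01]
shift tool mm [ 0.55  0.07 -6.85] turn wz rad (short) 0.5511 level wx wy [-0.0014  0.0016]
```

Request:
jog_arm(targets=[[0.03, [0.0003, 0, -0.0015], [0, 0.001, 0.1]], [0.03, [0, 0, -0.0015], [0, 0, 0.1]], [0.03, [0, 0, -0.0015], [0, 0, 0.1]], [0.03, [0, 0, -0.0015], [0, 0, 0.1]], [0.03, [0, 0, -0.001], [0, 0, 0.08]]])

```text
t: 13.25
ee_pos: [0.5869, 0.0091, 0.125]
tcp_rot: [[-0.879, 0.477, 0.001], [0.477, 0.879, -0.001], [-0.001, -0.001, -1.0]]
wrist_force: [-0.1, -0.8, -1.2]
grip_width: 0.426
```

Request:
jog_arm(targets=[[0.03, [0, 0, 0], [0, 0, 0]], [0.03, [0, 0, 0], [0, 0, 0]], [0.03, [0, 0, 0], [0, 0, 0]], [0.03, [0, 0, 0], [0, 0, 0]], [0.03, [0, 0, 0], [0, 0, 0]]])

```text
t: 13.67
ee_pos: [0.5868, 0.0091, 0.1249]
tcp_rot: [[-0.881, 0.473, 0.001], [0.473, 0.881, -0.001], [-0.001, -0.001, -1.0]]
wrist_force: [-0.1, -1.1, -1.1]
grip_width: 0.428
```

```bash
python3 d.py 0 -1 124.3 90; python3 - <<'E'
from h import *
im=avg("scene",3); np.save("sc10.npy",im); crop(im,270,195,330,250,10,"pics/s10.png")
E
```

```text
t 13.67 tcp drive-frame mm [ 0.08 -1.04] z 124.91 psi_rel 93.3 tilt [-0.0013 -0.0009] grip mm 39.83 q [ -3.6  30.1  93.8  -0.1  56.1 -65.4]
F drive [ 0.53 -1.03] -1.14 M [-0.02 -0.14  0.02]
shift tool mm [0.08 0.04 0.61] turn wz rad (short) 0.0576 level wx wy [-0.0009  0.0013]
```

View pics/s10.png

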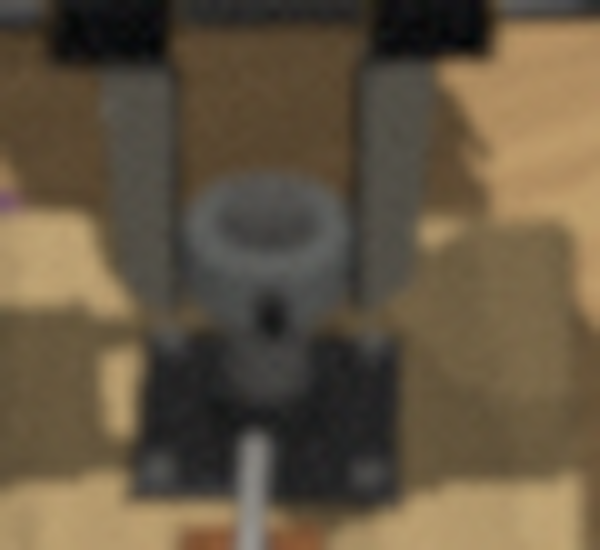

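```bash
python3 - <<'E'
from h import *
p=np.load("p.npy"); im=np.load("sc10.npy"); x0,y0,s=280,208,16
big=cv2.resize(np.clip((im[y0:y0+35,x0:x0+40,::-1]-10)*2.4,0,255).astype('uint8'),None,fx=s,fy=s,interpolation=cv2.INTER_CUBIC)
z=.1356; t=np.linspace(0,2*np.pi,40); off=np.array([0,-.001,0])*0
cols=[(255,0,255),(0,0,255),(0,255,255),(0,255,0),(255,255,0)]
for k,a in enumerate((-20,-10,0,10,20)):
    r=np.radians(a)
    C=np.c_[.0285*np.cos(r)-.004*np.sin(r)*np.cos(t),.0285*np.sin(r)+.004*np.cos(r)*np.cos(t),z+.004*np.sin(t)]+off
    cv2.polylines(big,[((proj("scene",W(p,C))-[x0,y0]+.5)*s-.5).astype(int)],True,cols[k],1)
for R in(.02,.01175):
    C=np.c_[R*np.cos(t),R*np.sin(t),0*t+z+.009]+off
    cv2.polylines(big,[((proj("scene",W(p,C))-[x0,y0]+.5)*s-.5).astype(int)],True,(255,128,0),1)
cv2.imwrite("pics/s11.png",big)
E
```

```text
(no output)
```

View pics/s11.png

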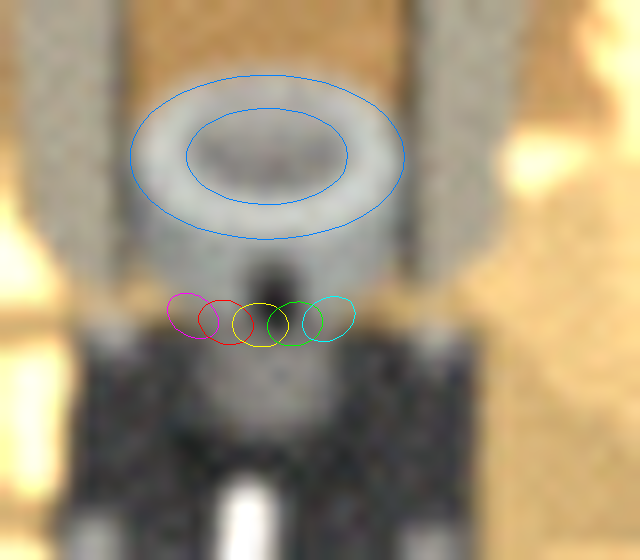

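Request:
jog_arm(targets=[[0.03, [0, 0, 0.0005], [0, 0, 0.06]], [0.03, [0, 0, 0], [0, 0, 0]], [0.03, [0, 0, 0], [0, 0, 0]], [0.03, [0, 0, 0], [0, 0, 0]], [0.03, [0, 0, 0], [0, 0, 0]]])

```text
t: 14.23
ee_pos: [0.5868, 0.0091, 0.1244]
tcp_rot: [[-0.853, 0.522, 0.001], [0.522, 0.853, -0.001], [-0.001, -0.001, -1.0]]
wrist_force: [-0.1, 0.2, -0.8]
grip_width: 0.427
```

```bash
python3 d.py 0 -1 124.3 90; python3 - <<'E'
from h import *
p=np.load("p.npy"); im=avg("scene",6); np.save("sc12.npy",im); x0,y0,s=282,208,20
big=cv2.resize(np.clip((im[y0:y0+28,x0:x0+30,::-1]-40)*3,0,255).astype('uint8'),None,fx=s,fy=s,interpolation=cv2.INTER_CUBIC)
raw=big.copy()
z=.1353; t=np.linspace(0,2*np.pi,200)
def dr(C,c): cv2.polylines(big,[((proj("scene",W(p,C))-[x0,y0]+.5)*s-.5).astype(int)],True,c,1)
for R in(.02,.01175): dr(np.c_[R*np.cos(t),R*np.sin(t),0*t+z+.009],(255,128,0))
dr(np.c_[np.minimum(.01*np.cos(t),.006),.01*np.sin(t),0*t+.15],(0,0,255))
C=np.c_[0*t+.0285,.004*np.cos(t),z+.004*np.sin(t)]; dr(C,(0,255,255))
C=np.c_[0*t+.02,.004*np.cos(t),z+.004*np.sin(t)]; dr(C,(0,255,255))
cv2.imwrite("pics/s12.png",big); cv2.imwrite("pics/s13.png",raw)
im=avg("top",1); crop(im,240,130,340,230,5,"pics/t12.png")
E
```

```text
t 14.23 tcp drive-frame mm [ 0.09 -1.  ] z 124.41 psi_rel 90.01 tilt [-0.0014 -0.0008] grip mm 39.69 q [ -3.6  30.1  93.8  -0.1  56.  -62.1]
F drive [-0.13  0.12] -0.77 M [ 0.05 -0.15  0.04]
shift tool mm [0.09 0.   0.11] turn wz rad (short) 0.0002 level wx wy [-0.0008  0.0014]
```

View pics/s12.png

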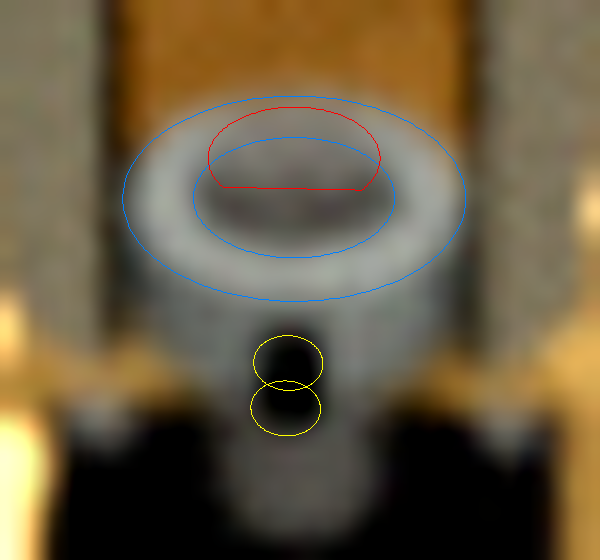

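View pics/s13.png

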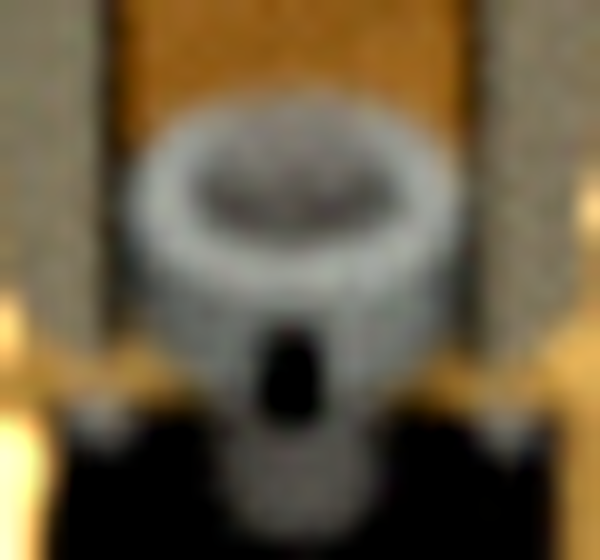

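View pics/t12.png

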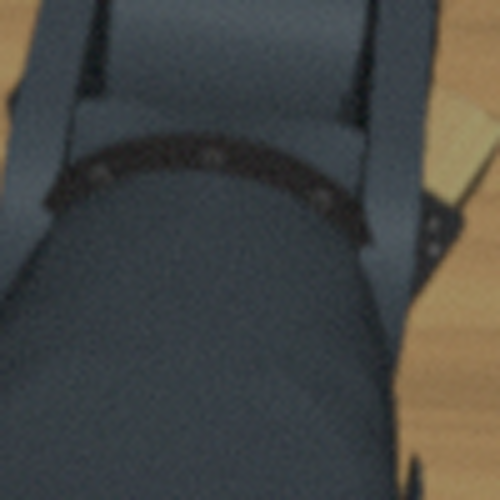

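```bash
python3 - <<'E'
from workcell import ctrl
s=ctrl.sense(); print(s['ee_pos'],s['dq'].round(2),s['grip_width']); print(ctrl.sign_off())
E
```

```text
[0.58684348 0.00908961 0.12438939] [ 0.08  0.01 -0.12  0.03  0.03 -0.05] 0.4293252365261339
the job is handed in; nothing more can be done
None
```

I turned the shaft so its flat faces the driver, then gripped and raised the aluminium collar. I handed the job in while holding it still; the sign-off gives no verdict.

- **Shaft:** I pinched the bare top end. The fingers stopped at 16.0 mm, which means one was flush on the flat. I turned the shaft about 177° counter-clockwise and held it for about 0.4 s with the flat within 1° of the driver by the tool's angle.
- **Collar:** I gripped it to the sides of the screw at about 39.7 mm, raised it about 26 mm and turned it about −31.5°.
- **Final state, by tool pose:**
  - The collar centre is about 135 mm above the bench.
  - The tool is on my estimate of the shaft axis, which came from the pinch and lies about 1 mm to the side of the picture fit.
  - Tilt is under 0.2° and the wrist force is under 1 N.
- **Final state, by scene picture:**
  - The screw is within about 1–3° of the driver direction.
  - The D edge of the shaft end is square to the driver.
  - The screw shows about half a pixel (about 1 mm) above where I predicted it. That is well inside the height range, so I left it.
- **Not confirmed:** The arm hid the drive unit from the top camera from before the pinch onward, so the final angles rest on the scene camera and the tool pose only. I kept the arm clear of the pot, slab and brush but did not look at them again at the end.

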